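Portion a level pair of cedar rolls with the measuring scoop

ROBOT

A 6-joint arm with a two-finger parallel gripper is mounted at the origin on a cart in front of the work surface, level with it; the furniture and walls round the work are solid. World frame = base frame: x ahead of the robot, y to its left, z up, the work surface at z = 0. Lengths are in m, angles in degrees, forces in N, time in s.
With the tool pointing down it reaches from about 0.275 to 0.85 m from the base axis. Payload 19 kg.
Tool frame: the origin (TCP) lies at the very end of the fingers, on their centre line; the grasp point (between the pads) lies 19 mm behind it (r.hold_point_z is the distance from the TCP to the grasp point, in m); y points along the fingers, x is the direction in which the jaws open and shut, and the axes are right-handed (so a half turn about y gives the same grasp; the last joint's range is limited). The gripper opens to 85 mm and grips with 20 to 120 N. Pads are 22 mm wide; open, the fingers measure 114 mm over their backs; the gripper's body (76 mm by 85 mm) begins 54 mm behind the grasp point. The pads swing forward as they close: fully open they stand 13 mm farther back than shut.
Start: joints at [64.916, 8.623, 82.357, -0, 89.026, -7.678], TCP at [0.172, 0.549, 0.231] pointing down, gripper open.
Joint ranges: [-160.23, 160.23], [-39.13, 120.54], [6.94, 153.29], [-79.49, 259.48], [9.18, 160.14], [-161.06, 161.06]. Speed limits (degrees/s): [108.29, 108.29, 127.2, 172.46, 172.46, 172.46].

INTERFACE

Orientations are given as [roll, pitch, yaw] about the fixed x, y, z axes, in that order (R = Rz(yaw) Ry(pitch) Rx(roll)).
In Python, from workcell import r gives the robot as it stands.
- The arm moves only by the tool apply_moves, never from a script. Its arguments are lists of equal length, an entry for each row: "translation": the shift along the tool's x, y, z in units of 40 mm (1.0 is 40 mm), a list of three; "roll": the turn about the tool's y in units of 5 degrees (1.0 is 5 degrees). In form: {"translation": [[dx, dy, dz], ...], "roll": [roll, ...]}. A call has 1 to 12 rows; each row is the pose to reach, as a shift and turn from the pose measured when the call began, along the tool's axes at that moment; what a row does not reach only later rows make up. A row lasts 1/10 s, in which the tool goes at most 50 mm and 8.59 degrees, less where a joint would pass 70% of its speed; a pose out of reach is approached as far as the arm can. A call with a gripper value outside its range is refused whole. "grip" is the finger opening in mm, from 0 to 85.4, set as the call begins (left out, the last holds). The fingers move at their own pace and stop on an object; the grip force is fixed at half the most. Time passes only in rows, so rows that repeat a pose let the fingers close. It gives the time, the measured TCP pose, the force and the opening at its end, in the units of the state.
- r.sense(): the state, without advancing time (a new reading comes with each control period).
- r.camera(name): name is "side" or "top" or "wrist"; returns the picture (480x640x3 uint8, red, green, blue); there is no depth.
- r.camera_info(name): a dict with "camera_matrix" (3x3 intrinsics, pixels), "xyz" and "rotation" of the camera in the world; the wrist camera has in their place "tool_from_camera" (4x4, takes a point from camera to tool coordinates, whose origin is the TCP and whose axes are the tool frame's). Camera axes: x right, y up, looking along -z (the intrinsics and any distortion apply to the point x, -y, -z); pixel columns grow to the right and rows downward; lengths in m; the calibration is good to about 2 mm. A picture is of the moment at which its call begins: read the wrist's pose just before it. camera_info takes no time and is no camera call.
- r.sign_off(): hands the job in, once; it reports no verdict.
The state is a dict: "time": time; "joint_pos": joint angles; "qd": joint speeds; "joint_torque": joint torques, N m; "tool_pos": TCP position; "eef_rot": TCP orientation; "wrist_force": force on the tool from outside, world axes, zero at the start; "moment": the same for the moment, N m; "finger_gap": finger opening in m.
Only numpy, scipy, OpenCV 4.12 (cv2) and the standard library are available. Lean on these libraries where they do the work, as an engineer would, in place of code of your own. Each camera call takes 0.05 s, during which the arm holds its last target.

TASK

Portion out a pair of cedar rolls with the blue-gripped scoop (the longer tray): set it in front of the small wooden bin, push it straight in under the brass strike bar until its stop plate meets the bar, so that it takes up the whole heap, then draw it straight back so that the bar strikes the extra roll off. Leave the scoop standing on the table with its tray clear in front of the bin and exactly two rolls lying level in it, the third roll back in the bin; do not touch the rolls with the gripper.

Things in the scene. Friction and masses are not known exactly. Their poses are not given: they have to be found in the camera images.
- bin: light-wood bin, fixed, open to the table. Origin on the table under the middle of the brass strike bar; x into the bin, z up. Bar: leaning blade, x -8 to 8 mm, 49 to 74 mm above the table. Cheeks' inner faces y = +-42, x -11 to 86, 74 high. Back board face x = 75, 13 mm slot below for the scoop's tip. 2.5 mm high floor stops at x 9 to 20, |y| > 34: the 34 mm wide scoop passes between them.
- scoop: aluminium scoop, BLUE grip, 0.3 kg, left or right of the bin's axis. Origin on its underside under the grip; x along the tray, z up. Grip: post 24 (x) x 20 (y) mm, top 81 mm up. Stop plate 64 high, front face x = 36: meets the bar at origin 41 mm before the bar's middle. Tray x 50 to 114, open sides, for 2 rolls across it; floor falls from 22 mm at the back to 3 at the 11 mm high lip. Ramp to the tip, x = 140.
- roll_0: cedar wood roll, brown with two dark bands, 30 mm diameter, 80 mm long, 30 g; one of three alike, any may be struck off. Origin at its centre, y along the roll. Starts lying across the bin, at the bottom, nearer the mouth. (A fixed lamp right of the bin: stem 45 mm thick and 490 mm tall at world x 0.46, y -0.205 m, foot 150 mm wide: swing the arm past it on the robot's side, drawn in close.)
- roll_1: cedar wood roll, brown with two dark bands, 30 mm diameter, 80 mm long, 30 g; one of three alike, any may be struck off. Origin at its centre, y along the roll. Starts lying across the bin, at the bottom, against the back board.
- roll_2: cedar wood roll, brown with two dark bands, 30 mm diameter, 80 mm long, 30 g; one of three alike, any may be struck off. Origin at its centre, y along the roll. Starts lying across the bin, on top, between the other two. (The red-gripped scoop with the shorter tray, on the other side of the bin's axis some 190 mm from the blue one, is not needed.)
Things that resemble listed ones, but are neither listed nor needed, are in the scene too. There is more than one size of the bin; the one meant has the size given above.

How it is judged (in metres and radians):
On the way:
1. the blue scoop is pushed in under the bar (its origin less than 56 mm in front of the bar's middle) with all three rolls on it (x of scoop in the frame of bin above -0.056 m and x of roll_0 in the frame of scoop between 0.05 and 0.12 m and y of roll_0 in the frame of scoop between -0.022 and 0.022 m and z of each of roll_0, roll_1, roll_2 in the frame of scoop above 0.013 m and x of roll_1 in the frame of scoop between 0.05 and 0.12 m and y of roll_1 in the frame of scoop between -0.022 and 0.022 m and x of roll_2 in the frame of scoop between 0.05 and 0.12 m and y of roll_2 in the frame of scoop between -0.022 and 0.022 m), for 0.1 s.
At the end, for the whole second after the job is handed in: Two rolls lie at rest side by side on the floor of the blue scoop's tray, 15 mm or more in front of the bar; the third at rest on the bin's floor behind the bar. The scoop stands still on the table, within 10 degrees of upright, its origin at least 125 mm in front of the bar ((((x of roll_0 in the frame of bin between 0.004 and 0.08 m and y of roll_0 in the frame of bin between -0.043 and 0.043 m and z of roll_0 in the frame of bin below 0.03 m and linear speed of roll_0 below 0.03 m/s) and (x of roll_1 in the frame of scoop between 0.05 and 0.12 m and y of roll_1 in the frame of scoop between -0.022 and 0.022 m and z of roll_1 in the frame of scoop between 0.013 and 0.04 m and x of roll_1 in the frame of bin below -0.015 m and linear speed of roll_1 below 0.02 m/s) and (x of roll_2 in the frame of scoop between 0.05 and 0.12 m and y of roll_2 in the frame of scoop between -0.022 and 0.022 m and z of roll_2 in the frame of scoop between 0.013 and 0.04 m and x of roll_2 in the frame of bin below -0.015 m and linear speed of roll_2 below 0.02 m/s)) or ((x of roll_1 in the frame of bin between 0.004 and 0.08 m and y of roll_1 in the frame of bin between -0.043 and 0.043 m and z of roll_1 in the frame of bin below 0.03 m and linear speed of roll_1 below 0.03 m/s) and (x of roll_0 in the frame of scoop between 0.05 and 0.12 m and y of roll_0 in the frame of scoop between -0.022 and 0.022 m and z of roll_0 in the frame of scoop between 0.013 and 0.04 m and x of roll_0 in the frame of bin below -0.015 m and linear speed of roll_0 below 0.02 m/s) and (x of roll_2 in the frame of scoop between 0.05 and 0.12 m and y of roll_2 in the frame of scoop between -0.022 and 0.022 m and z of roll_2 in the frame of scoop between 0.013 and 0.04 m and x of roll_2 in the frame of bin below -0.015 m and linear speed of roll_2 below 0.02 m/s)) or ((x of roll_2 in the frame of bin between 0.004 and 0.08 m and y of roll_2 in the frame of bin between -0.043 and 0.043 m and z of roll_2 in the frame of bin below 0.03 m and linear speed of roll_2 below 0.03 m/s) and (x of roll_0 in the frame of scoop between 0.05 and 0.12 m and y of roll_0 in the frame of scoop between -0.022 and 0.022 m and z of roll_0 in the frame of scoop between 0.013 and 0.04 m and x of roll_0 in the frame of bin below -0.015 m and linear speed of roll_0 below 0.02 m/s) and (x of roll_1 in the frame of scoop between 0.05 and 0.12 m and y of roll_1 in the frame of scoop between -0.022 and 0.022 m and z of roll_1 in the frame of scoop between 0.013 and 0.04 m and x of roll_1 in the frame of bin below -0.015 m and linear speed of roll_1 below 0.02 m/s))) and x of scoop in the frame of bin below -0.125 m and height (world z) of scoop below 0.012 m and angle between scoop's own z axis and vertical below 0.17 rad and linear speed of scoop below 0.02 m/s); the robot touches nothing.
It fails at once if the fingers touch a roll (contact force between the fingers and roll_0 above 0.3 N or contact force between the fingers and roll_1 above 0.3 N or contact force between the fingers and roll_2 above 0.3 N).
It also fails if it takes over 48 s, if anything falls off the work surface, if the arm or the gripper's body presses on something with over 40 N, if the wrist force passes 120 N, or if a joint passes its speed limit or range.

## Working session

There is one attempt and no reset: what is moved stays moved. The work goes in short steps, Python scripts to look and compute and a tool call to move; the robot and the scene stay as the last step left them, time stands still between calls to the robot, and variables do not carry over. Pictures are saved under pics/ and viewed, and the job is handed in when it is done.

Besides the shell and the picture viewer there is one more tool, called after "Call:" as a command line: name --pt "numbers of a row" for each row, then --argument value for the rest. apply_moves: Moves the arm, as the interface text tells. Its arguments: {"type":"object","properties":{"translation":{"type":"array"},"roll":{"type":"array"},"grip":{"type":"number"}},"required":["translation","roll"]}

```bash
ls; mkdir -p pics; python3 - <<'E'
from workcell import r
import cv2
print(r.sense()); print(r.hold_point_z)
for n in("side","top","wrist"):
    im=r.camera(n); cv2.imwrite(f"pics/{n}0.png",im[:,:,::-1]); print(n,r.camera_info(n))
E
```

```text
pics
{'time': 0.0, 'joint_pos': array([ 6.49151386e+01,  8.64964577e+00,  8.23933273e+01, -2.32889060e-03,
        8.90267723e+01, -7.67651466e+00]), 'qd': array([ 0.0349247 , -0.06784779, -0.04194032, -0.02130661,  0.02803442,
        0.04086572]), 'joint_torque': array([ 1.09138570e-02, -7.13054109e+01, -5.70897961e+01,  7.96077911e-04,
        8.34817300e-03, -1.16847750e-05]), 'tool_pos': array([0.17193965, 0.54842264, 0.23068565]), 'eef_rot': array([-8.99929911e+01,  6.94313471e-02,  7.25916985e+01]), 'wrist_force': array([ 0.86704595,  0.03125754, -0.01808762]), 'moment': array([-0.0558236 , -0.00632637,  0.02986128]), 'finger_gap': 0.084991255952365}
0.0187
side {'camera_matrix': array([[564.82211831,   0.        , 325.80859987],
       [  0.        , 564.82211831, 239.49098333],
       [  0.        ,   0.        ,   1.        ]]), 'xyz': array([1.16653306, 0.48918025, 0.49853837]), 'rotation': array([ 61.76227125,   0.78365147, 117.10310264])}
top {'camera_matrix': array([[582.87032505,   0.        , 313.50934945],
       [  0.        , 582.87032505, 237.63319891],
       [  0.        ,   0.        ,   1.        ]]), 'xyz': array([0.40018668, 0.1173524 , 1.06902674]), 'rotation': array([  4.01796201,  -0.2972958 , -89.01516431])}
wrist {'camera_matrix': array([[381.87022923,   0.        , 316.69416266],
       [  0.        , 381.87022923, 241.10525215],
       [  0.        ,   0.        ,   1.        ]]), 'tool_from_camera': array([[ 9.99999316e-01, -5.39490367e-04, -1.03751293e-03,
         4.71680457e-04],
       [-8.62306616e-04,  2.59092669e-01, -9.65852082e-01,
        -1.42266958e-01],
       [ 7.89879889e-04,  9.65852317e-01,  2.59092027e-01,
         6.57035390e-02],
       [ 0.00000000e+00,  0.00000000e+00,  0.00000000e+00,
         1.00000000e+00]])}
```

View pics/top0.png

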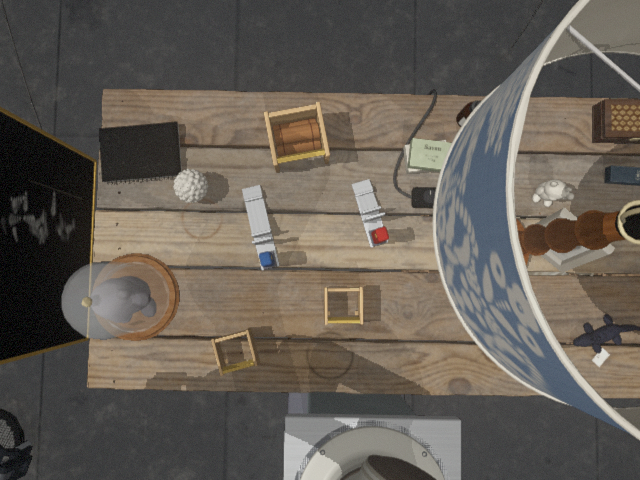

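View pics/side0.png

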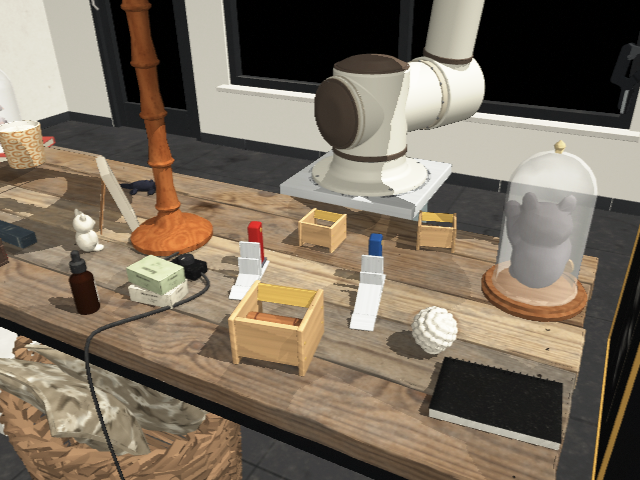

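View pics/wrist0.png

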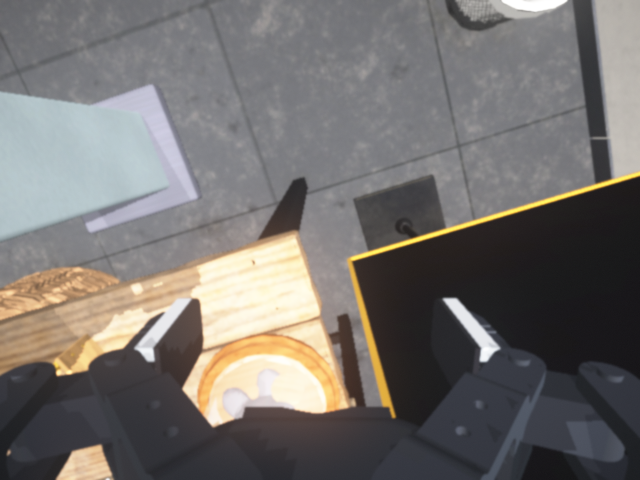

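```bash
python3 - <<'E'
import cv2
a=cv2.imread("pics/top0.png")
cv2.imwrite("pics/topz.png",cv2.resize(a[90:280,230:400],None,fx=3.15,fy=3.15,interpolation=cv2.INTER_CUBIC))
a=cv2.imread("pics/side0.png")
cv2.imwrite("pics/sidez.png",cv2.resize(a[210:380,210:420],None,fx=3.5,fy=3.5,interpolation=cv2.INTER_CUBIC))
E
```

```text
(no output)
```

View pics/topz.png

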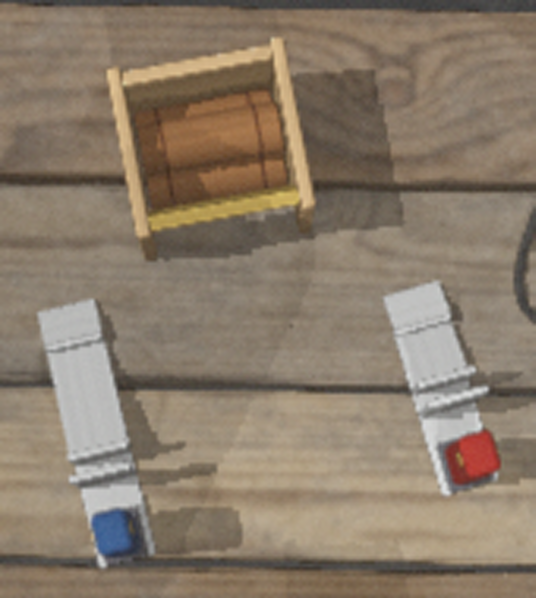

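View pics/sidez.png

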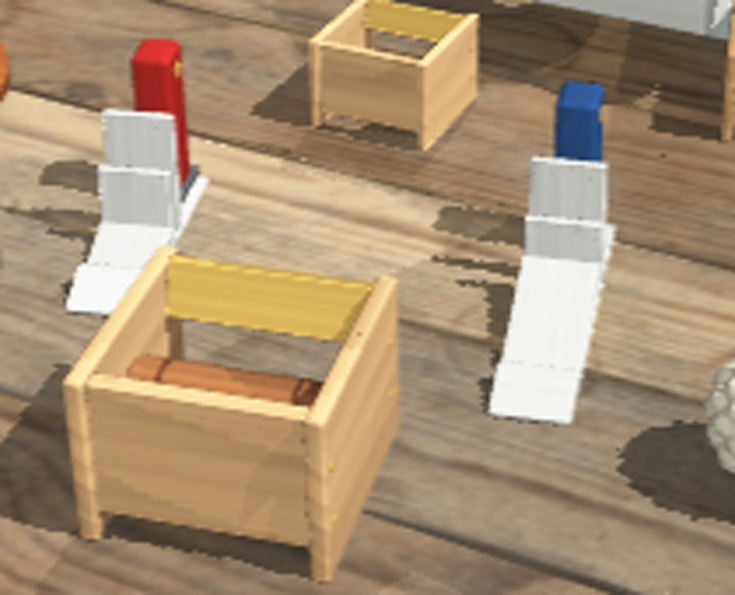

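```bash
cat > h.py <<'E'
import numpy as np,cv2
from scipy.spatial.transform import Rotation as Ro
from workcell import r
def cam(n):
    i=r.camera_info(n); K=i["camera_matrix"]
    if n=="wrist":
        s=r.sense(); R=Ro.from_euler("xyz",s["eef_rot"],degrees=True).as_matrix(); T=i["tool_from_camera"]
        return K,R@T[:3,:3],s["tool_pos"]+R@T[:3,3]
    return K,Ro.from_euler("xyz",i["rotation"],degrees=True).as_matrix(),np.array(i["xyz"])
def ray(c,uv):
    K,R,o=c; d=np.array([(uv[0]-K[0,2])/K[0,0],-(uv[1]-K[1,2])/K[1,1],-1.]); return o,R@d
def onz(c,uv,z):
    o,d=ray(c,uv); return o+d*(z-o[2])/d[2]
def proj(c,p):
    K,R,o=c; q=R.T@(np.asarray(p)-o); return np.array([K[0,2]-K[0,0]*q[0]/q[2],K[1,2]+K[1,1]*q[1]/q[2]])
def two(c1,u1,c2,u2):
    o1,d1=ray(c1,u1);o2,d2=ray(c2,u2); t=np.linalg.lstsq(np.c_[d1,-d2],o2-o1,rcond=None)[0]
    a,b=o1+d1*t[0],o2+d2*t[1]; return (a+b)/2,np.linalg.norm(a-b)
def big(m):
    n,l,s,c=cv2.connectedComponentsWithStats(m.astype(np.uint8)); return [(c[i],s[i]) for i in np.argsort(-s[1:,4])+1 if s[i,4]>15]
E
python3 - <<'E'
from h import *
t=cam("top"); s=cam("side")
Z=lambda X,Y:(230+(X+.5)/3.15-.5,90+(Y+.5)/3.15-.5)
S=lambda X,Y:(210+(X+.5)/3.5-.5,210+(Y+.5)/3.5-.5)
f=lambda p:np.round(np.array(p)*1000,1)
a=cv2.imread("pics/top0.png");b=cv2.imread("pics/side0.png")
for im,c in((a,t),(b,s)):
    B,G,R=[im[:,:,i].astype(int) for i in range(3)]
    for x,st in big((B>R+50)&(B>G+40))[:3]: print("blue",x,st)
P={k:onz(t,Z(*v),.074) for k,v in dict(LB=(113,72),LF=(146,238),LFi=(153,236),RB=(279,40),RF=(306,206),RFo=(312,205)).items()}
for k in P: print(k,f(P[k]))
for n,(u,v) in dict(barL=((149,213),(372,285)),barR=((297,192),(170,256)),cornLB=((113,72),(318,420)),cornRB=((279,40),(72,380)),cornLF=((149,236),(390,280))).items():
    p,e=two(t,Z(*u),s,S(*v)); print(n,f(p),f(e))
for k,v,z in(("tipL",(39,316),.001),("tipR",(97,300),.001),("plateL",(70,472),.064),("plateR",(134,462),.064),("endL",(100,566),0.003),("endR",(153,554),.003)): print(k,f(onz(t,Z(*v),z)))
for k,u,v in(("tipL",(39,316),(573,421)),("tipR",(97,300),(490,412)),("grip",(112,532),(580,90))):
    p,e=two(t,Z(*u),s,S(*v)); print(k,f(p),f(e))
E
```

```text
blue [264.53271028 258.55140187] [259 252  12  14 107]
blue [375.45643154 244.31950207] [370 234  12  22 241]
LB [686.5 200.5  74. ]
LF [594.3 180.3  74. ]
LFi [595.5 176.4  74. ]
RB [706.2 109.2  74. ]
RF [613.6  92.9  74. ]
RFo [614.3  89.6  74. ]
barL [607.  179.9  76.6] 2.6
barR [621.1  97.9  75. ] 0.1
cornLB [686.3 201.1  73.3] 1.5
cornRB [705.7 109.9  74.1] 1.6
cornLF [594.9 180.5  71.9] 4.0
tipL [561.2 246.6   1. ]
tipR [571.2 212.8   1. ]
plateL [465.8 219.7  64. ]
plateR [471.9 184.8  64. ]
endL [415.5 207.2   3. ]
endR [422.9 176.7   3. ]
tipL [560.7 247.    2.2] 1.4
tipR [570.5 213.7   2.3] 2.3
grip [432.6 194.7  82. ] 0.4
```

```bash
python3 - <<'E'
from h import *
t=cam("top"); s=cam("side")
print(two(t,(87,301),s,(559,146)))
print(onz(t,(138,297),.01),onz(t,(180,297),.01))
o=np.array([430.5,194.9]);d=np.array([np.cos(np.radians(14.6)),np.sin(np.radians(14.6))])
for k in(-12,12):
  p=(o+k*d)/1000; print(proj(t,[*p,.081]),proj(s,[*p,.081]))
for w in ([.46,-.205,.49],): print(proj(t,w),proj(s,w))
E
```

```text
(array([0.36318352, 0.43212902, 0.2412668 ]), np.float64(0.0005089388464785518))
[0.36165138 0.42815732 0.01      ] [0.36294101 0.3524187  0.01      ]
[266.6505564  266.74272808] [376.90804337 231.93418018]
[263.39443922 252.97000546] [374.77524751 238.89613723]
[633.72282431 224.1962014 ] [126.51974515 -54.22118577]
```

Call:
apply_moves --pt "0 -1.2 0" --pt "0 -2.4 0" --pt "-0.5 -3 -0.8" --pt "-1.3 -3 -1.9" --pt "-2.1 -3 -3.0" --pt "-2.9 -3 -4.0" --pt "-3.7 -3 -5.1" --pt "-4.5 -3 -6.2" --pt "-5.3 -3 -7.3" --pt "-6.0 -3 -8.2" --pt "-6.49 -3 -8.82" --pt "-6.49 -3 -8.82" --roll '[0, 0, -0.4, -1.2, -2, -2.8, -3.6, -4.4, -5.2, -6, -6.4, -6.4]' --grip 85

```text
time: 1.35
tool_pos: [0.4334, 0.191, 0.3503]
eef_rot: [-89.9, 0.1, 104.3]
wrist_force: [-1.0, -0.4, -0.5]
finger_gap: 0.0855
```

```bash
python3 - <<'E'
from h import *
c=cam("wrist"); s=r.sense(); print(s["tool_pos"],s["eef_rot"],s["joint_pos"],s["time"])
im=r.camera("wrist"); cv2.imwrite("pics/w1.png",im[:,:,::-1])
for p in([.4305,.195,.081],[.566,.230,.001],[.6135,.1375,.074]): print(proj(c,p))
E
```

```text
[0.43344818 0.19095099 0.35032424] [-89.90670307   0.10889759 104.34112051] [ 14.51879155  -4.23090429  82.11431867  -0.11112138 102.21019768
 -89.84565361] 1.35
[320.63827876 199.60018375]
[320.0333938  291.46944808]
[236.79367222 332.33421267]
```

View pics/w1.png

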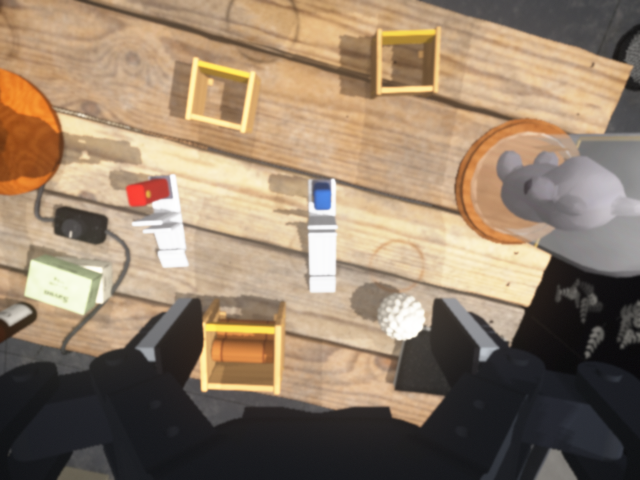

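```bash
python3 - <<'E'
import cv2
a=cv2.imread("pics/w1.png")
cv2.imwrite("pics/w1z.png",cv2.resize(a[165:400,190:350],None,fx=2.5*1,fy=2.5,interpolation=cv2.INTER_CUBIC))
E
```

```text
(no output)
```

View pics/w1z.png

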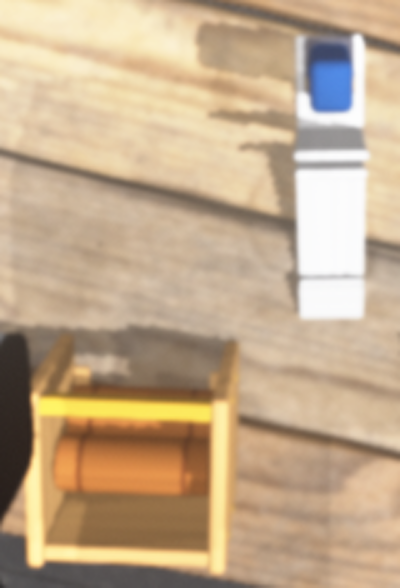

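```bash
python3 - <<'E'
from h import *
c=cam("wrist")
Z=lambda X,Y:(190+(X+.5)/2.5-.5,165+(Y+.5)/2.5-.5)
f=lambda p:np.round(np.array(p)*1000,1)
for k,v,z in(("RB",(28,566),.074),("LB",(224,572),.074),("barR",(40,397),.074),("barL",(212,401),.074),("barR2",(40,414),.074),("barL2",(212,418),.074),("LF",(236,345),.074),("RF",(67,340),.074),("grip",(331,86),.081),("tipL",(364,318),.001),("tipR",(300,319),.001),("lipL",(365,277),.011),("lipR",(299,277),.011),("plL",(367,153),.064),("plR",(295,153),.064)): print(k,f(onz(c,Z(*v),z)))
E
```

```text
RB [704.6 111.8  74. ]
LB [683.3 209.   74. ]
barR [610.1 101.2  74. ]
barL [591.5 182.   74. ]
barR2 [619.  102.8  74. ]
barL2 [600.4 184.   74. ]
LF [560.2 186.5  74. ]
RF [577.6 108.4  74. ]
grip [428.3 198.7  81. ]
tipL [560.2 253.    1. ]
tipR [569.6 218.9   1. ]
lipL [533.4 245.9  11. ]
lipR [542.2 211.6  11. ]
plL [456.7 223.5  64. ]
plR [464.9 191.4  64. ]
```

Call:
apply_moves --pt "0.17 1 0.06" --pt "0.17 2 0.06" --pt "0.17 3 0.06" --pt "0.17 4 0.06" --pt "0.17 5 0.06" --pt "0.17 5.6 0.06" --pt "0.17 5.6 0.06" --roll '[-0.14, -0.14, -0.14, -0.14, -0.14, -0.14, -0.14]'

```text
time: 2.1
tool_pos: [0.4258, 0.1992, 0.1237]
eef_rot: [-89.6, 0.0, 105.1]
wrist_force: [-1.4, 0.2, -0.4]
finger_gap: 0.0849
```

```bash
python3 - <<'E'
from h import *
s=r.sense(); print(s["tool_pos"],s["eef_rot"],s["time"])
im=r.camera("wrist"); cv2.imwrite("pics/w2.png",im[:,:,::-1])
E
```

```text
[0.42581949 0.19919563 0.1237123 ] [-8.96145189e+01  4.38142656e-02  1.05085500e+02] 2.1
```

View pics/w2.png

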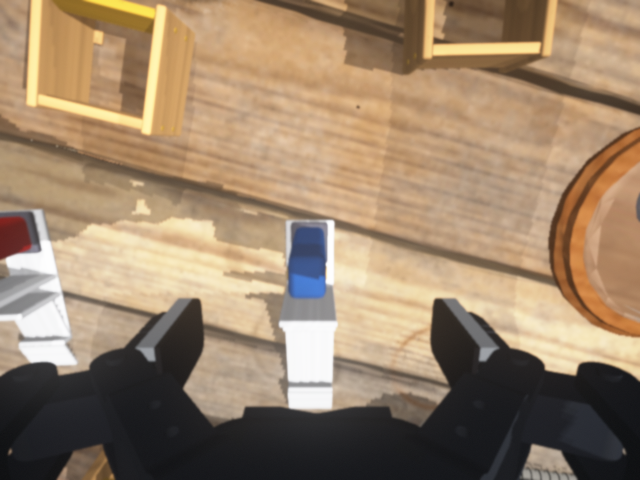

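```bash
python3 - <<'E'
from h import *
c=cam("wrist")
for v in((308,277),(290,277),(326,277),(308,258),(308,297)): print(np.round(onz(c,v,.081)*1000,1))
E
```

```text
[431.9 196.8  81. ]
[434.4 187.7  81. ]
[429.5 205.8  81. ]
[421.9 194.1  81. ]
[442.8 199.6  81. ]
```

Call:
apply_moves --pt "-0.1 0 -0.13" --pt "-0.1 0.7 -0.13" --pt "-0.1 1.4 -0.13" --pt "-0.1 1.9 -0.13" --pt "-0.1 2.19 -0.13" --pt "-0.1 2.19 -0.13" --pt "-0.1 2.19 -0.13" --roll '[0, 0, 0, 0, 0, 0, 0]'

```text
time: 2.85
tool_pos: [0.4336, 0.197, 0.0397]
eef_rot: [-89.9, 0.0, 105.1]
wrist_force: [0.3, -0.2, 0.1]
finger_gap: 0.0854
```

Call:
apply_moves --pt "0 0 0" --pt "0 0 0" --pt "0 0 0" --pt "0 0 0" --pt "0 0 0" --pt "0 0 0" --pt "0 0 0" --pt "0 0 0" --roll '[0, 0, 0, 0, 0, 0, 0, 0]' --grip 0

```text
time: 3.65
tool_pos: [0.4336, 0.197, 0.0399]
eef_rot: [-89.9, 0.0, 105.1]
wrist_force: [-0.8, -1.5, 5.8]
finger_gap: 0.0189
```

```bash
python3 - <<'E'
from h import *
s=r.sense(); print(s["tool_pos"],s["eef_rot"],s["time"],s["finger_gap"],s["wrist_force"])
im=r.camera("wrist"); cv2.imwrite("pics/w3.png",im[:,:,::-1])
E
```

```text
[0.43363442 0.1969883  0.03990636] [-8.98826467e+01  4.19466896e-02  1.05085849e+02] 3.65 0.018948770797216852 [-0.80678095 -1.45612954  5.78530315]
```

View pics/w3.png

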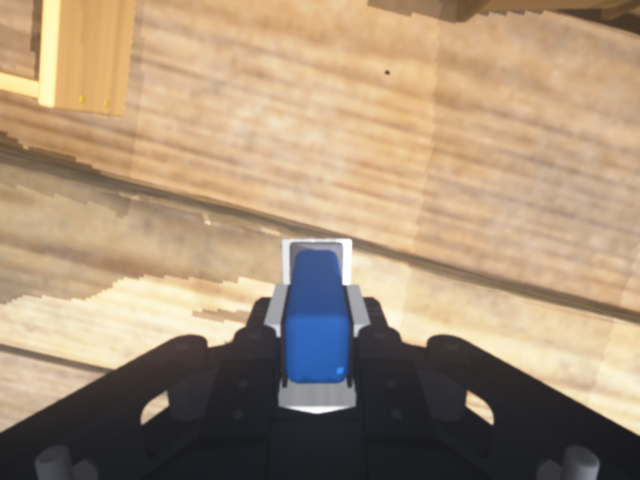

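Call:
apply_moves --pt "0 -0.12 0" --pt "0 -0.15 0.3" --pt "-0.4 -0.15 0.6" --pt "-0.9 -0.15 0.89" --pt "-1.4 -0.15 0.89" --pt "-1.9 -0.15 0.89" --pt "-2.2 -0.15 0.89" --pt "-2.3 -0.15 0.89" --pt "-2.3 -0.15 0.89" --roll '[0, 0, 0.1, 0.3, 0.5, 0.6, 0.6, 0.6, 0.6]'

```text
time: 4.6
tool_pos: [0.423, 0.0988, 0.046]
eef_rot: [-89.9, 0.0, 102.1]
wrist_force: [-0.6, 0.2, -3.6]
finger_gap: 0.0192
```

```bash
python3 - <<'E'
from h import *
s=r.sense(); print(s["tool_pos"],s["eef_rot"],s["time"],s["finger_gap"],s["wrist_force"])
for n in("top","side"):
  im=r.camera(n); cv2.imwrite(f"pics/{n}4.png",im[:,:,::-1])
a=cv2.imread("pics/top4.png")
b=cv2.imread("pics/side4.png")
A=cv2.resize(a[90:280,230:400],None,fx=3,fy=3,interpolation=cv2.INTER_CUBIC)[:560]
cv2.imwrite("pics/top4z.png",A)
E
```

```text
[0.42300903 0.09881172 0.04597308] [-8.98721112e+01  3.99717092e-02  1.02055040e+02] 4.6 0.019165096993723353 [-0.56302866  0.18769555 -3.58217229]
```

View pics/top4z.png

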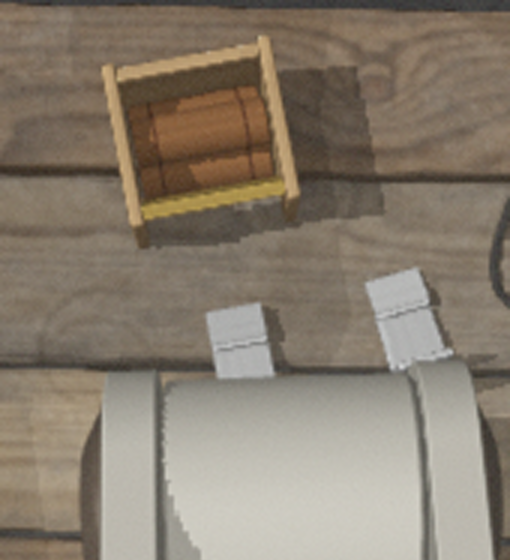

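View pics/side4.png

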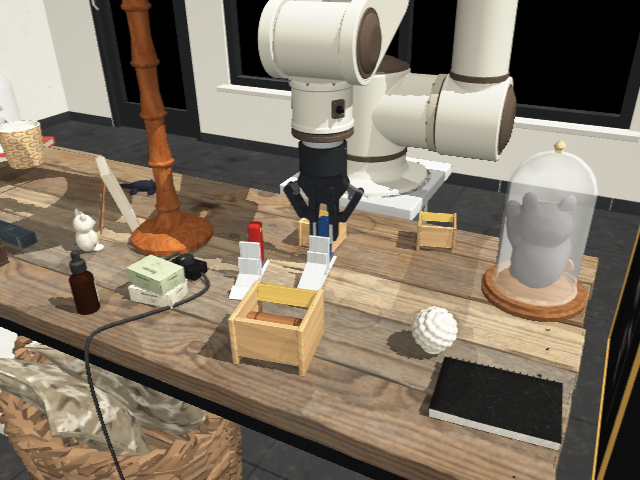

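```bash
python3 - <<'E'
from h import *
t=cam("top")
Z=lambda X,Y:(230+(X+.5)/3-.5,90+(Y+.5)/3-.5)
f=lambda p:np.round(np.array(p)*1000,1)
for k,v,z in(("tipL",(207,314),.007),("tipR",(262,304),.007),("lipL",(214,347),.017),("lipR",(269,339),.017),("LB",(106,68),.074),("RB",(266,37),.074),("barL",(145,210),.074),("barR",(284,187),.074)): print(k,f(onz(t,Z(*v),z)))
q=[onz(t,Z(*v),.074)[:2] for v in ((106,68),(266,37))]
mid=(q[0]+q[1])/2
for yaw in(11,12):
  u=np.array([np.cos(np.radians(yaw)),np.sin(np.radians(yaw))]);o=mid-.086*u
  tip=(onz(t,Z(207,314),.007)+onz(t,Z(262,304),.007))[:2]/2
  print(f(o), "tip in bin",f([(tip-o)@u,(tip-o)@[-u[1],u[0]]]))
E
```

```text
tipL [554.1 141.7   7. ]
tipR [560.8 108.2   7. ]
lipL [532.6 136.9  17. ]
lipR [538.  103.7  17. ]
LB [686.8 201.4  74. ]
RB [706.8 109.1  74. ]
barL [604. 177.  74.]
barR [618.9  97.2  74. ]
[612.4 138.8] tip in bin [-56.6  -3.1]
[612.7 137.3] tip in bin [-56.6  -0.6]
```

Call:
apply_moves --pt "0 0.08 0" --pt "0 0.15 0" --pt "0 0.16 0" --pt "0 0.16 0" --roll '[0, 0, 0, 0]'

```text
time: 5.1
tool_pos: [0.423, 0.0996, 0.0398]
eef_rot: [-89.9, 0.0, 102.1]
wrist_force: [-2.7, -1.8, 6.6]
finger_gap: 0.0192
```

Call:
apply_moves --pt "0.02 0 -0.15" --pt "0.02 0 -0.35" --pt "0.02 0 -0.55" --pt "0.02 0 -0.75" --pt "0.02 0 -0.95" --pt "0.02 0 -1.15" --pt "0.02 0 -1.35" --pt "0.02 0 -1.5" --pt "0.02 0 -1.65" --pt "0.02 0 -1.8" --pt "0.02 0 -1.9" --pt "0.02 0 -2.0" --roll '[0, 0, 0, 0, 0, 0, 0, 0, 0, 0, 0, 0]'

```text
time: 6.3
tool_pos: [0.5017, 0.1174, 0.0398]
eef_rot: [-89.9, 0.0, 102.2]
wrist_force: [-7.1, -0.9, 10.9]
finger_gap: 0.0194
```

```bash
python3 - <<'E'
from h import *
s=r.sense(); print(s["tool_pos"],s["eef_rot"],s["time"],s["finger_gap"],s["wrist_force"])
for n in("top","side"):
  im=r.camera(n); cv2.imwrite(f"pics/{n}5.png",im[:,:,::-1])
a=cv2.imread("pics/top5.png");b=cv2.imread("pics/side5.png")
A=cv2.resize(a[80:230,220:350],None,fx=3,fy=3,interpolation=cv2.INTER_CUBIC)
B=cv2.resize(b[220:370,220:350],None,fx=3,fy=3,interpolation=cv2.INTER_CUBIC)
cv2.imwrite("pics/c5.png",np.hstack([A,B]))
E
```

```text
[0.50165118 0.1174334  0.03976297] [-8.98732755e+01  4.90338920e-02  1.02150416e+02] 6.3 0.019402607057484363 [-7.11414023 -0.87860821 10.94614639]
```

View pics/c5.png

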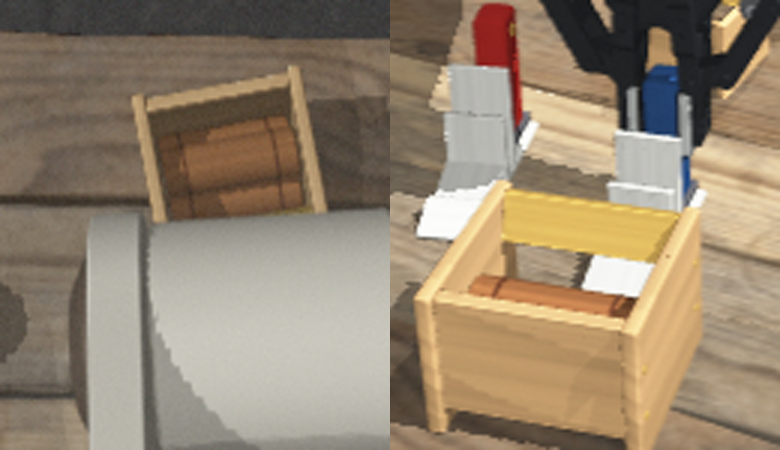

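Call:
apply_moves --pt "0 0 -0.1" --pt "0 0 -0.2" --pt "0 0 -0.3" --pt "0 0 -0.4" --pt "0 0 -0.5" --pt "0 0 -0.6" --pt "0 0 -0.7" --pt "0 0 -0.8" --pt "0 0 -0.9" --pt "0 0 -1.0" --pt "0 0 -1.1" --pt "0 0 -1.2" --roll '[0, 0, 0, 0, 0, 0, 0, 0, 0, 0, 0, 0]'

```text
time: 7.6
tool_pos: [0.5495, 0.1278, 0.0396]
eef_rot: [-89.9, 0.0, 102.2]
wrist_force: [-4.5, -1.0, 7.2]
finger_gap: 0.0195
```

```bash
cat > look.py <<'E'
from h import *
import sys
k=sys.argv[1]
s=r.sense(); print(s["tool_pos"],s["eef_rot"],s["time"],s["finger_gap"],s["wrist_force"])
for n in("top","side"):
  im=r.camera(n); cv2.imwrite(f"pics/{n}{k}.png",im[:,:,::-1])
a=cv2.imread(f"pics/top{k}.png");b=cv2.imread(f"pics/side{k}.png")
A=cv2.resize(a[80:230,220:350],None,fx=3,fy=3,interpolation=cv2.INTER_CUBIC)
B=cv2.resize(b[220:370,220:350],None,fx=3,fy=3,interpolation=cv2.INTER_CUBIC)
cv2.imwrite(f"pics/c{k}.png",np.hstack([A,B]))
E
python3 look.py 6
```

```text
[0.54946428 0.12782386 0.0395923 ] [-8.99000226e+01  4.63929534e-02  1.02157033e+02] 7.6 0.019476209344275807 [-4.51170707 -1.044674    7.17347048]
```

View pics/c6.png

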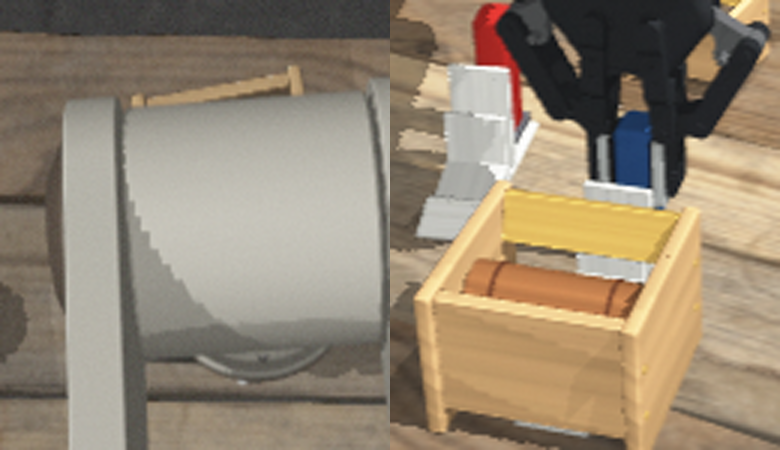

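Call:
apply_moves --pt "0 0 -0.1" --pt "0 0 -0.2" --pt "0 0 -0.3" --pt "0 0 -0.4" --pt "0 0 -0.48" --pt "0 0 -0.54" --pt "0 0 -0.58" --pt "0 0 -0.6" --pt "0 0 -0.6" --roll '[0, 0, 0, 0, 0, 0, 0, 0, 0]'

```text
time: 8.6
tool_pos: [0.5737, 0.1331, 0.0396]
eef_rot: [-90.0, 0.0, 102.2]
wrist_force: [-3.7, -1.5, 6.9]
finger_gap: 0.0191
```

```bash
python3 look.py 7
```

```text
[0.5736643  0.13306629 0.03962969] [-8.99573509e+01  4.59946028e-02  1.02157871e+02] 8.6 0.01911006316996956 [-3.71749368 -1.54609705  6.94161934]
```

View pics/c7.png

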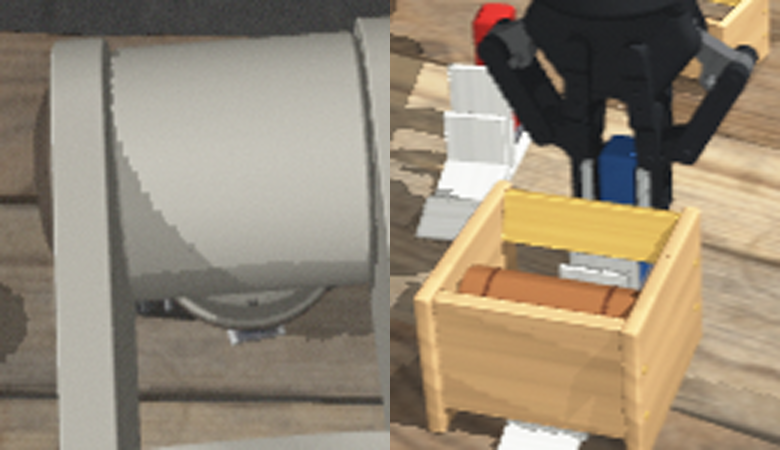

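Call:
apply_moves --pt "0 0 -0.03" --pt "0 0 -0.06" --pt "0 0 -0.08" --pt "0 0 -0.08" --roll '[0, 0, 0, 0]'

```text
time: 9.1
tool_pos: [0.5755, 0.1336, 0.0396]
eef_rot: [-89.8, 0.0, 102.2]
wrist_force: [-20.3, -4.1, 16.7]
finger_gap: 0.0191
```

```bash
python3 look.py 8; python3 - <<'E'
from h import *
b=cv2.imread("pics/side8.png")
cv2.imwrite("pics/s8z.png",cv2.resize(b[270:370,220:340],None,fx=6,fy=6,interpolation=cv2.INTER_CUBIC))
s=cam("side")
u=np.array([np.cos(np.radians(12)),np.sin(np.radians(12)),0]);v=np.array([-u[1],u[0],0]);o=np.array([.6125,.138,0])
for n,x,z in(("A",23,.033),("B",53,.025),("T",40,.053),("oneflat",60,.015)):
  for y in(-.04,.04):
    for dz in(-.015,0,.015):
      p=proj(s,o+u*x/1000+v*y+[0,0,z+dz]); print(n,y,dz,np.round((p-[220,270])*6))
E
```

```text
[0.57551789 0.13355984 0.03959658] [-8.97625454e+01  4.82019845e-02  1.02172214e+02] 9.1 0.019149975401018232 [-20.3453218   -4.10637595  16.67609113]
A -0.04 -0.015 [215. 334.]
A -0.04 0 [210. 282.]
A -0.04 0.015 [206. 229.]
A 0.04 -0.015 [543. 386.]
A 0.04 0 [541. 333.]
A 0.04 0.015 [539. 279.]
B -0.04 -0.015 [169. 441.]
B -0.04 0 [164. 388.]
B -0.04 0.015 [159. 334.]
B 0.04 -0.015 [506. 496.]
B 0.04 0 [503. 443.]
B 0.04 0.015 [501. 388.]
T -0.04 -0.015 [181. 307.]
T -0.04 0 [176. 253.]
T -0.04 0.015 [171. 198.]
T 0.04 -0.015 [519. 360.]
T 0.04 0 [517. 305.]
T 0.04 0.015 [515. 249.]
oneflat -0.04 -0.015 [161. 494.]
oneflat -0.04 0 [156. 442.]
oneflat -0.04 0.015 [151. 389.]
oneflat 0.04 -0.015 [498. 552.]
oneflat 0.04 0 [496. 499.]
oneflat 0.04 0.015 [493. 444.]
```

View pics/s8z.png

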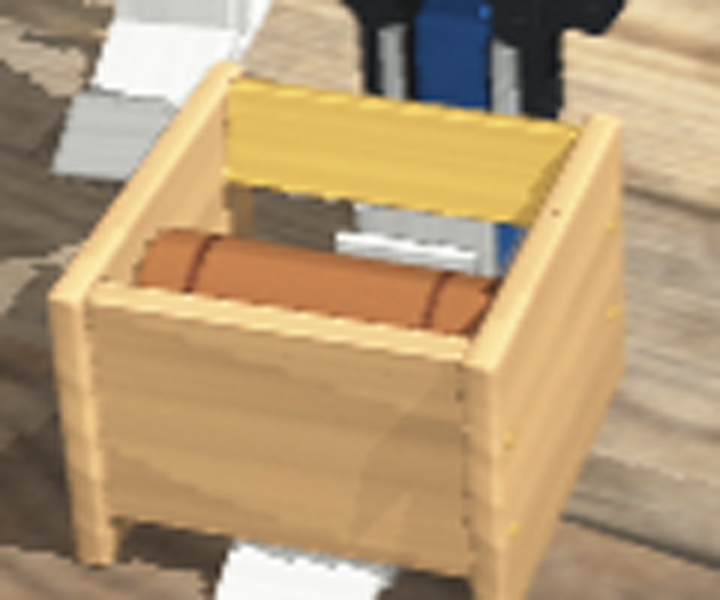

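Call:
apply_moves --pt "0 0 0.06" --pt "0 0 0.12" --pt "0 0 0.18" --pt "0 0 0.25" --pt "0 0 0.32" --pt "0 0 0.39" --pt "0 0 0.46" --pt "0 0 0.53" --pt "0 0 0.6" --pt "0 0 0.68" --pt "0 0 0.76" --pt "0 0 0.84" --roll '[0, 0, 0, 0, 0, 0, 0, 0, 0, 0, 0, 0]'

```text
time: 10.4
tool_pos: [0.5423, 0.1264, 0.0397]
eef_rot: [-89.8, 0.0, 102.2]
wrist_force: [0.8, 0.9, -0.9]
finger_gap: 0.0194
```

```bash
python3 look.py 9; python3 - <<'E'
from h import *
b=cv2.imread("pics/side9.png")
cv2.imwrite("pics/s9z.png",cv2.resize(b[260:370,220:340],None,fx=5,fy=5,interpolation=cv2.INTER_CUBIC))
E
```

```text
[0.54233845 0.12641684 0.03966628] [-8.97628095e+01  4.70887156e-02  1.02173490e+02] 10.4 0.019371715511516962 [ 0.75897785  0.85356203 -0.89745037]
```

View pics/s9z.png

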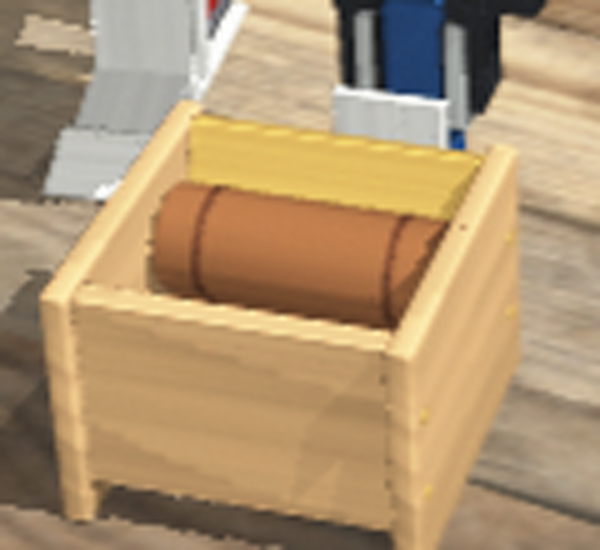

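Call:
apply_moves --pt "0 0 0.08" --pt "0 0 0.16" --pt "0 0 0.24" --pt "0 0 0.32" --pt "0 0 0.4" --pt "0 0 0.48" --pt "0 0 0.56" --pt "0 0 0.64" --pt "0 0 0.72" --pt "0 0 0.8" --pt "0 0 0.88" --pt "0 0 0.96" --roll '[0, 0, 0, 0, 0, 0, 0, 0, 0, 0, 0, 0]'

```text
time: 11.7
tool_pos: [0.5042, 0.1182, 0.0398]
eef_rot: [-89.7, 0.0, 102.2]
wrist_force: [0.8, 0.1, -0.3]
finger_gap: 0.0194
```

```bash
python3 look.py 10; python3 - <<'E'
from h import *
b=cv2.imread("pics/side10.png")
cv2.imwrite("pics/s10z.png",cv2.resize(b[230:370,220:350],None,fx=4,fy=4,interpolation=cv2.INTER_CUBIC))
E
```

```text
[0.50418066 0.11824247 0.03979545] [-8.97197716e+01  4.29378269e-02  1.02171816e+02] 11.7 0.01940552229082529 [ 0.84776803  0.14136016 -0.32266338]
```

View pics/s10z.png

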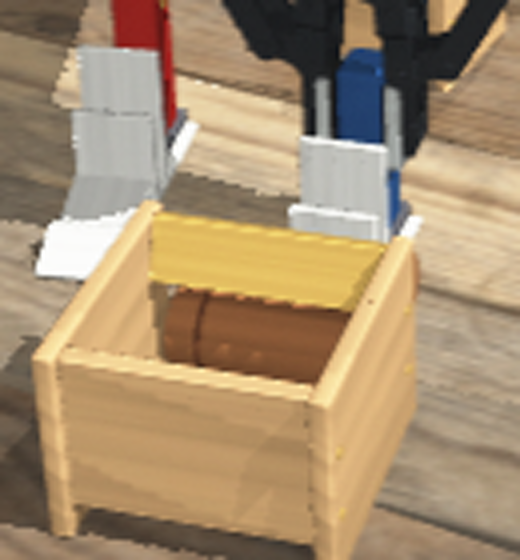

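Call:
apply_moves --pt "0 0 0.1" --pt "0 0 0.2" --pt "0 0 0.32" --pt "0 0 0.46" --pt "0 0 0.6" --pt "0 0 0.75" --pt "0 0 0.9" --pt "0 0 1.05" --pt "0 0 1.18" --pt "0 0 1.3" --pt "0 0 1.4" --pt "0 0 1.45" --roll '[0, 0, 0, 0, 0, 0, 0, 0, 0, 0, 0, 0]'

```text
time: 13.0
tool_pos: [0.4468, 0.1059, 0.0401]
eef_rot: [-89.7, 0.0, 102.2]
wrist_force: [0.8, -0.0, -2.3]
finger_gap: 0.0192
```

```bash
python3 look.py 11; python3 - <<'E'
from h import *
b=cv2.imread("pics/side11.png")
A=cv2.resize(b[220:370,210:360],None,fx=4,fy=4,interpolation=cv2.INTER_CUBIC)
cv2.imwrite("pics/s11z.png",A)
E
```

```text
[0.44684532 0.10590673 0.04006887] [-8.96836059e+01  4.29894123e-02  1.02172853e+02] 13.0 0.019242472429239123 [ 0.82667681 -0.02050608 -2.28745838]
```

View pics/s11z.png

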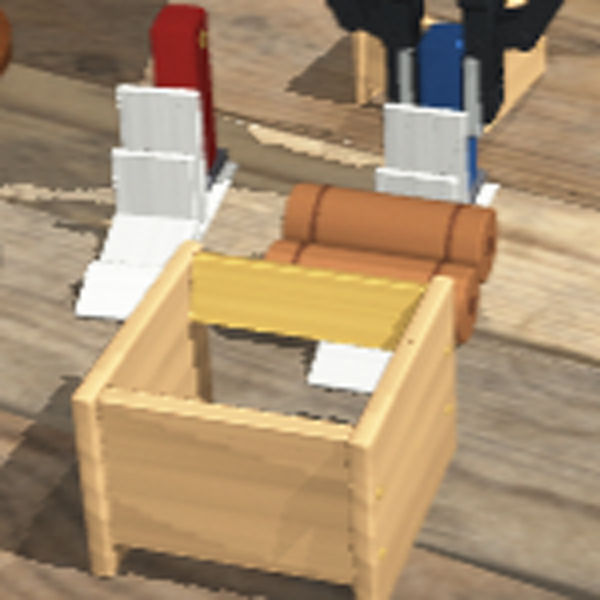

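View pics/c11.png

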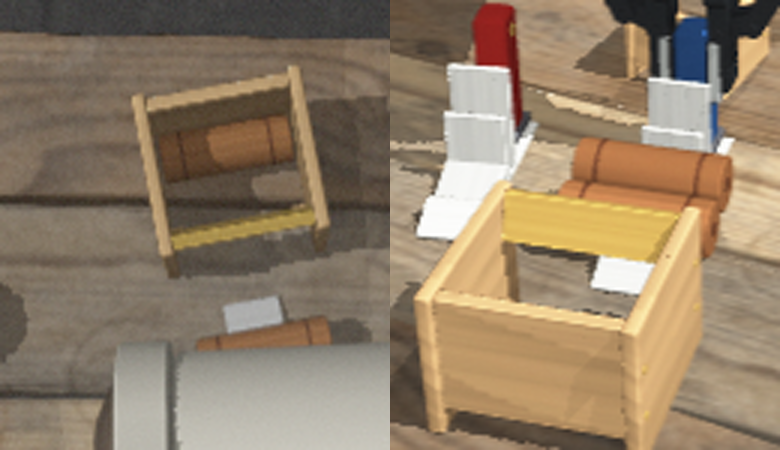

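Call:
apply_moves --pt "0 0.015 0" --pt "0 0.02 0" --pt "0 0.02 0" --roll '[0, 0, 0]'

```text
time: 13.4
tool_pos: [0.4473, 0.1059, 0.0398]
eef_rot: [-89.7, 0.1, 102.2]
wrist_force: [-4.8, -1.0, 8.3]
finger_gap: 0.0194
```

Call:
apply_moves --pt "0 0 0" --pt "0 0 0" --pt "0 0 0" --pt "0 0 0" --pt "0 0 0" --roll '[0, 0, 0, 0, 0]' --grip 50

```text
time: 13.9
tool_pos: [0.4473, 0.1059, 0.0397]
eef_rot: [-89.7, 0.1, 102.2]
wrist_force: [-0.2, 0.6, -0.4]
finger_gap: 0.05
```

Released; rise straight up, then swing clear of the top camera's view.

Call:
apply_moves --pt "0 -0.3 0" --pt "0 -0.8 0" --pt "0 -1.6 0" --pt "0 -2.6 0" --pt "0 -3.6 0" --pt "0 -4.6 0" --pt "0 -5.5 0" --pt "0 -6.2 0" --pt "0 -6.2 0" --roll '[0, 0, 0, 0, 0, 0, 0, 0, 0]'

```text
time: 14.8
tool_pos: [0.4493, 0.1065, 0.2924]
eef_rot: [-90.1, 0.1, 102.2]
wrist_force: [-0.1, -0.4, -0.2]
finger_gap: 0.0501
```

Call:
apply_moves --pt "0.5 0 0.5" --pt "1.2 0 1.2" --pt "2.0 0 2.0" --pt "3 0 2.6" --pt "4 0 3.0" --pt "5 0 3.2" --pt "6 0 3.2" --pt "6 0 3.2" --pt "6 0 3.2" --roll '[0, 0, 0, 0, 0, 0, 0, 0, 0]'

```text
time: 15.7
tool_pos: [0.2729, 0.3143, 0.2917]
eef_rot: [-90.0, 0.1, 102.3]
wrist_force: [-0.3, -0.5, 0.1]
finger_gap: 0.0492
```

```bash
python3 look.py 12; python3 - <<'E'
from h import *
a=cv2.imread("pics/top12.png")
cv2.imwrite("pics/t12z.png",cv2.resize(a[90:280,230:400],None,fx=3,fy=3,interpolation=cv2.INTER_CUBIC))
b=cv2.imread("pics/side12.png")
cv2.imwrite("pics/s12z.png",cv2.resize(b[200:370,210:380],None,fx=3.5,fy=3.5,interpolation=cv2.INTER_CUBIC))
E
```

```text
[0.27288609 0.3143315  0.29166934] [-90.01736965   0.13475273 102.30557171] 15.7 0.04920384602140611 [-0.31094016 -0.49399803  0.07754076]
```

View pics/t12z.png

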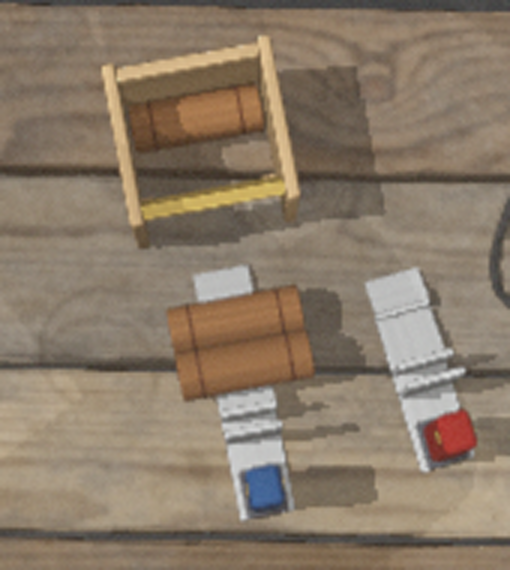

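View pics/s12z.png

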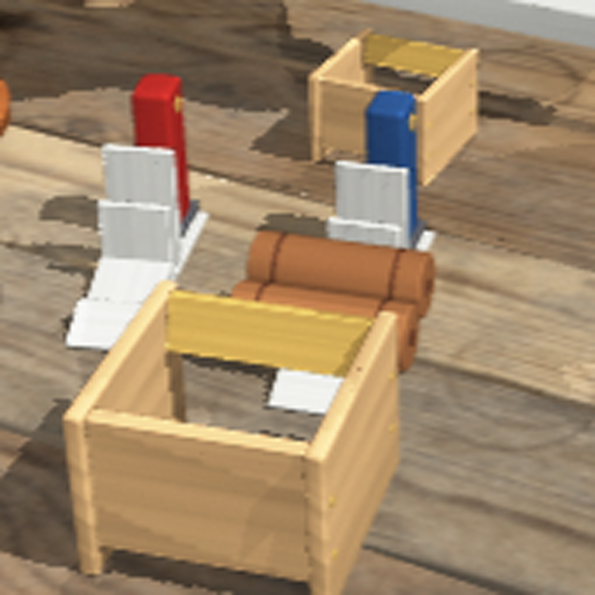

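```bash
python3 - <<'E'
from h import *
t=cam("top")
Z=lambda X,Y:(230+(X+.5)/3-.5,90+(Y+.5)/3-.5)
tip=(onz(t,Z(194,275),.001)+onz(t,Z(249,265),.001))/2; g=onz(t,Z(264,488),.081)
u=(tip-g)[:2];L=np.linalg.norm(u);u/=L;o=tip[:2]-.14*u;n=np.array([-u[1],u[0]])
print("scoop len",L,"yaw",np.degrees(np.arctan2(u[1],u[0])),o)
ub=np.array([np.cos(np.radians(12)),np.sin(np.radians(12))]);nb=np.array([-ub[1],ub[0]]);ob=np.array([.6125,.138])
print("scoop in bin",(o-ob)@ub,(o-ob)@nb)
for c,z in(((236,320),.025),((247,360),.033)):
  # quad centre: use silhouettes' centre at roll's mid-height
  p=onz(t,Z(*c),z)[:2]; print("roll in scoop",(p-o)@u,(p-o)@n,"bin x",(p-ob)@ub)
p=onz(t,Z(199,118),.015)[:2]; print("bin roll",(p-ob)@ub,(p-ob)@nb)
a,b=cv2.imread("pics/top11.png"),cv2.imread("pics/top12.png")
print("motion in bin since last view",cv2.absdiff(a,b)[95:150,265:330].mean())
print(r.sense()["time"])
E
```

```text
scoop len 0.14036225145863654 yaw 11.305360135679262 [0.4451508  0.10600933]
scoop in bin -0.1703434527183604 0.0035022609775815575
roll in scoop 0.104481567293718 -0.0027251741113953065 bin x -0.06590260248980559
roll in scoop 0.07855995613091263 -0.004713649370174752 bin x -0.09184641581880826
bin roll 0.06211476536898704 -0.0022158851449504205
motion in bin since last view 17.432447552447552
15.8
```

```bash
python3 -c "
from workcell import r
s=r.sense();print(s['qd'],s['time']);print(r.sign_off())"
```

```text
[-0.92957106 -0.31757166  0.03847101  0.00890753 -0.04635024  0.1267572 ] 15.8
the job is handed in; nothing more can be done
None
```

The job is done and handed in at 15.8 s. The blue scoop stands in front of the bin with two rolls in its tray, and the third roll is back in the bin.

I gripped the blue scoop by its post and set it on the bin's axis. I pushed it in until the wrist read about 20 N, with the origin about 41 mm in front of the bar by my reckoning, which I took as the stop plate meeting the bar. Drawing it straight back struck the top roll off. I then let go and moved the arm clear.

**Heap at full depth:** the top camera was blocked by the arm there. I judged that all three rolls were on the tray from one roll seen in the side view, which sat at the height and position of the top of a three-roll heap.

**Final checks, from the top camera:**

| Item | Measured | Required |
|---|---|---|
| Scoop origin in front of the bar | 170 mm | at least 125 mm |
| Tray rolls, x in scoop frame | about 79 and 104 mm | 50 to 120 mm |
| Tray rolls, y in scoop frame | 5 mm off centre or less | within ±22 mm |
| Third roll, x in bin frame | about 62 mm | 4 to 80 mm |

- **Upright and on the floor:** the scoop standing upright and the third roll lying on the bin floor were judged by eye from the pictures.
- **Unconfirmed stillness:** I had no clean check that the rolls were at rest. A picture difference over the bin showed some change, which I put down to the arm's shadow moving.
- **Camera disagreement:** the top and wrist cameras disagreed by 3 to 4 mm on absolute positions. They agreed to about 1 mm on the scoop relative to the bin.

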